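# Make up two biscuit-baking kits on their trays

## Robot

A 6-joint arm with a two-finger parallel gripper is mounted at the origin on a cart in front of the work surface, level with it; the furniture and walls round the work are solid. World frame = base frame: x ahead of the robot, y to its left, z up, the work surface at z = 0. Lengths are in m, angles in degrees, forces in N, time in s.
With the tool pointing down it reaches from about 0.35 to 0.8 m from the base axis. Payload 7.3 kg.
Tool frame: the origin (TCP) lies at the very end of the fingers, on their centre line; the grasp point (between the pads) lies 19 mm behind it (grip_depth is the z of the grasp point in the tool frame, in m); z points along the fingers, y is the line along which they close (so a half turn about z gives the same grasp; the last joint's range is limited). The gripper opens to 85 mm and grips with 20 to 120 N. Pads are 22 mm wide; open, the fingers measure 114 mm over their backs; the gripper's body (76 mm by 85 mm) begins 54 mm behind the grasp point. The pads swing forward as they close: fully open they stand 13 mm farther back than shut.
Start: joints at [67.151, 19.595, 87.324, -0, 73.075, -8.365], TCP at [0.131, 0.508, 0.231] pointing down, gripper open.
Joint ranges: [-145.02, 145.02], [-44.19, 115.74], [2.07, 154.8], [-57.11, 237.11], [16.16, 152.29], [-177.93, 177.93]. Speed limits (degrees/s): [147.25, 147.25, 180, 180, 180, 180].

## Interface

Orientations are given as [roll, pitch, yaw] about the fixed x, y, z axes, in that order (R = Rz(yaw) Ry(pitch) Rx(roll)).
In Python, from rig import get_state, read_camera, calibration, job_done, grip_depth gives the robot as it stands.
- The arm moves only by the tool drive_tool, never from a script. Its argument "commands" is a list of rows, each an object with "translation": the shift along the tool's x, y, z in mm, a list of three; "turn": the turn about the tool's z in rad; "grip": the opening, from 0 (shut) to 1 (fully open). A call has 1 to 12 rows; each row is the pose to reach, as a shift and turn from the pose commanded when the call began, along the tool's axes at that moment; what a row does not reach only later rows make up. A row lasts 1/8 s, in which the tool goes at most 62.5 mm and 10.7 degrees, less where a joint would pass 70% of its speed; a pose out of reach is approached as far as the arm can. A call with a gripper value outside its range is refused whole. The fingers move at their own pace and stop on an object; the grip force is fixed at half the most. Time passes only in rows, so rows that repeat a pose let the fingers close. It gives the time, the measured TCP pose, the force, the opening and the grip force at its end, in the units of the state.
- get_state(): the state, without advancing time (a new reading comes with each control period).
- read_camera(name): name is "side" or "top" or "wrist"; returns (picture, depth): 384x512x3 uint8, red, green, blue; 384x512 float32, m along the optical axis (not along the pixel's ray), 0 where there is no reading.
- calibration(name): a dict with "mtx" (3x3 intrinsics, pixels), "distortion" ([k1, k2, p1, p2, k3] as OpenCV has them; the pictures are not rectified), "R" (3x3) and "t" (3): a world point X has camera coordinates R X + t. Camera axes: x right, y down, z forward; pixel columns grow to the right and rows downward; lengths in m; the calibration is good to about 2 mm. A picture is of the moment at which its call begins: read the wrist's pose just before it. calibration takes no time and is no camera call; for the wrist camera it gives the pose at the moment of the call.
- job_done(): hands the job in; it is judged then, once.
The state is a dict: "time_s": time; "qpos": joint angles; "qvel": joint speeds; "tau": joint torques, N m; "eef_pos": TCP position; "orientation": TCP orientation; "force": force on the tool from outside, world axes, zero at the start; "torque": the same for the moment, N m; "grip_width": finger opening in m; "grasp_force": force on a finger pad.
Only numpy, scipy, OpenCV 4.12 (cv2) and the standard library are available. Lean on these libraries where they do the work, as an engineer would, in place of code of your own. Each camera call takes 0.05 s, during which the arm holds its last target. There are 200 camera calls.

## Task

Make up two baking kits from the stock set out around the trays, in the front part of the table (the similar jars and bottle along the far edge are not part of it). Brown wooden tray: the heart cutter flat in the bare wooden bay, the red-capped spice jar in the cork-floored bay and the dropper bottle in the white-floored bay; blue tray: the round cutter flat in the bare blue bay and the green-labelled spice jar in its cork-floored bay. Each thing goes down fully on the floor of its bay, jars and bottle upright and never knocked over; leave the star cutter and the timer where they are.

Things in the scene. Friction and masses are not known exactly. Their poses are not given: they have to be found in the camera images.
- wooden_tray: Dark brown wooden tray, 90 x 234 mm (x, y), fixed, flat; brass grip bars 18 mm out at its ends. Origin: centre of underside. Floor 6 mm, rim and dividers 14 mm above the table, 4-5 mm thick. Bays, 80 mm in x: bare cutter bay centred at y = +70 mm (84 mm long in y), cork-floored jar bay at y = -12 (72 mm), white-floored bottle bay at y = -82 (60 mm).
- blue_tray: Blue painted tray, 90 x 170 mm (x, y), fixed, flat; brass grip bars 18 mm out at its ends. Origin: centre of underside. Floor 6 mm, rim and dividers 14 mm above the table, 4-5 mm thick. Bays, 80 mm in x: bare blue cutter bay centred at y = +38 mm (84 mm long in y), cork-floored jar bay at y = -44 (72 mm).
- red_cap_jar: Spice jar with red cap and dark brown label, 45 mm diameter, 106 mm high. Loose, upright at the start, origin at the centre of its underside, z up, about 0.11 kg. It stands in the front part of the table; the similar one at the far edge (x about 0.95) is not it.
- green_label_jar: Spice jar with whitish cap and green label, 47 mm diameter, 98 mm high. Loose, upright at the start, origin at the centre of its underside, z up, about 0.11 kg. It stands in the front part of the table; the similar one at the far edge (x about 0.95) is not it.
- dropper_bottle: Small brown dropper bottle with black dropper top; body 33 mm diameter up to 65 mm, then a neck of 24 mm diameter up to 77 mm and a bulb of 12 mm; 102 mm high in all. Loose, upright at the start, origin at the centre of its underside, z up, about 0.07 kg; grip it round the body. It stands in the front part of the table; the similar one at the far edge (x about 0.95) is not it.
- heart_cutter: Tin biscuit cutter in heart shape, open through the middle, 24 mm high, 50 mm in its x (point at -x, two lobes at +x) and 55 mm in its y. Loose, lies flat, about 0.03 kg. Origin at the centre of its underside, z up. Best gripped from outside across its y (about 56 mm), 6 mm from the origin towards +x, where it is widest.
- round_cutter: Round tin biscuit cutter, a ring of 57 mm diameter, 24 mm high. Loose, lies flat, about 0.03 kg. Origin at the centre of its underside, z up. Grip it from outside, across.
- star_cutter: Star-shaped tin biscuit cutter, 61 x 58 x 24 mm, loose; not wanted, to stay where it lies. Origin at the centre of its underside.
- kitchen_timer: Round kitchen timer, white above and red below, 70 mm diameter, 60 mm high, loose; not wanted, to stay where it stands. Origin at the centre of its underside.
Not all that is in view belongs to the job. What is shaped like the round_cutter but orange or purple is not meant.

How it is judged (in metres and radians):
At the end, for the whole second after the job is handed in: Each of the five things rests flat or upright (tilt under 0.1 rad) and still on the floor of its own bay (height within 4 mm; centre within 15 to 20 mm of the bay's centre, bottle 25 mm along the tray's x); star cutter and timer within 40 mm of their starts (x of heart_cutter in the frame of wooden_tray between -0.018 and 0.018 m and y of heart_cutter in the frame of wooden_tray between 0.052 and 0.088 m and z of heart_cutter in the frame of wooden_tray between 0.003 and 0.01 m and angle between each of heart_cutter, red_cap_jar, dropper_bottle, round_cutter, green_label_jar's own z axis and vertical below 0.1 rad and linear speed of each of heart_cutter, red_cap_jar, dropper_bottle, round_cutter, green_label_jar below 0.02 m/s and angular speed of each of heart_cutter, red_cap_jar, dropper_bottle, round_cutter, green_label_jar below 0.3 rad/s and x of red_cap_jar in the frame of wooden_tray between -0.02 and 0.02 m and y of red_cap_jar in the frame of wooden_tray between -0.027 and 0.003 m and z of red_cap_jar in the frame of wooden_tray between 0.003 and 0.01 m and x of dropper_bottle in the frame of wooden_tray between -0.025 and 0.025 m and y of dropper_bottle in the frame of wooden_tray between -0.098 and -0.066 m and z of dropper_bottle in the frame of wooden_tray between 0.003 and 0.01 m and x of round_cutter in the frame of blue_tray between -0.015 and 0.015 m and y of round_cutter in the frame of blue_tray between 0.022 and 0.054 m and z of round_cutter in the frame of blue_tray between 0.003 and 0.01 m and x of green_label_jar in the frame of blue_tray between -0.019 and 0.019 m and y of green_label_jar in the frame of blue_tray between -0.059 and -0.029 m and z of green_label_jar in the frame of blue_tray between 0.003 and 0.01 m and distance of each of star_cutter, kitchen_timer from where it was at the start of the episode below 0.04 m); the robot touches nothing.
It fails at once if a jar or the bottle is knocked over or laid down (angle between any of red_cap_jar, green_label_jar, dropper_bottle's own z axis and vertical above 0.8 rad).
It fails at once if the star cutter or the timer is moved away (more than 60 mm) (distance of any of star_cutter, kitchen_timer from where it was at the start of the episode above 0.06 m).
It also fails if it takes over 128 s, if anything falls off the work surface, if the arm or the gripper's body presses on something with over 40 N, if the wrist force passes 120 N, or if a joint passes its speed limit or range.

## Working session

There is one attempt and no reset: what is moved stays moved. The work goes in short steps, Python scripts to look and compute and a tool call to move; the robot and the scene stay as the last step left them, time stands still between calls to the robot, and variables do not carry over. Pictures are saved under pics/ and viewed, at most 14 in all, crops included, and the job is handed in when it is done.

Besides the shell and the picture viewer there is one more tool, called after ">>>" as name(argument=value, ...), one argument or row to a line, values as JSON. drive_tool: Moves the arm, as the interface text tells. Its arguments: {"type":"object","properties":{"commands":{"type":"array","items":{"type":"object","properties":{"translation":{"type":"array","items":{"type":"number"}},"turn":{"type":"number"},"grip":{"type":"number"}}}}},"required":["commands"]}

```bash
mkdir -p pics; cat > h.py <<'E'
import numpy as np, cv2
from rig import *
def snap(n,f):
    p,d=read_camera(n); cv2.imwrite(f'pics/{f}.png',p[:,:,::-1]); c=calibration(n)
    np.savez(f'pics/{f}.npz',p=p,d=d,**{k:np.array(c[k]) for k in('mtx','distortion','R','t')})
def cloud(f):
    z=np.load(f'pics/{f}.npz'); d=z['d']; v,u=np.mgrid[0:384,0:512]
    q=cv2.undistortPoints(np.stack([u,v],-1).reshape(-1,1,2).astype(float),z['mtx'],z['distortion']).reshape(384,512,2)
    X=np.dstack([q*d[...,None],d]); W=(X-z['t'].reshape(3))@z['R']; W[d==0]=np.nan
    return z['p'],W
E
python3 - <<'E'
from h import *
snap('top','top0');snap('side','side0')
print(get_state())
a=cv2.imread('pics/top0.png');cv2.imwrite('pics/top0b.png',cv2.resize(a,(800,600)))
E
```

```text
{'time_s': 0.1, 'qpos': array([ 6.71503751e+01,  1.96324968e+01,  8.73724469e+01, -2.70435936e-03,
        7.30752293e+01, -8.36308437e+00]), 'qvel': array([ 0.04833259, -0.11821987, -0.13166402, -0.01349042,  0.0211756 ,
       -0.01846772]), 'tau': array([ 2.14194341e-03, -4.34452736e+01, -2.46491826e+01, -1.42906169e-04,
        4.70740604e-03,  2.16162942e-05]), 'eef_pos': array([0.13115956, 0.50797293, 0.23069078]), 'orientation': array([-1.79920303e+02, -9.10220031e-03,  1.65514242e+02]), 'force': array([-0.53040362, -0.37597887, -0.72518359]), 'torque': array([ 0.01920789, -0.00017767, -0.01231778]), 'grasp_force': 0.0, 'grip_width': 0.08513030049784051}
```

View pics/top0b.png

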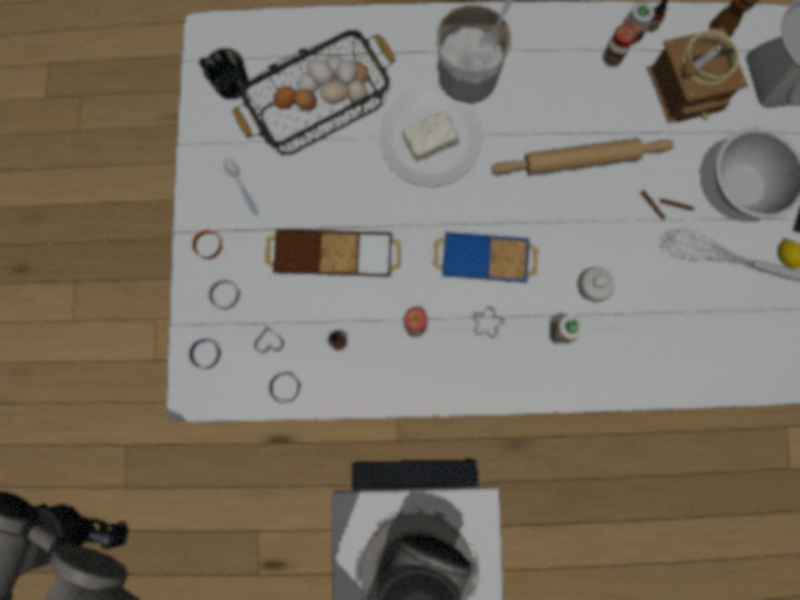

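View pics/side0.png

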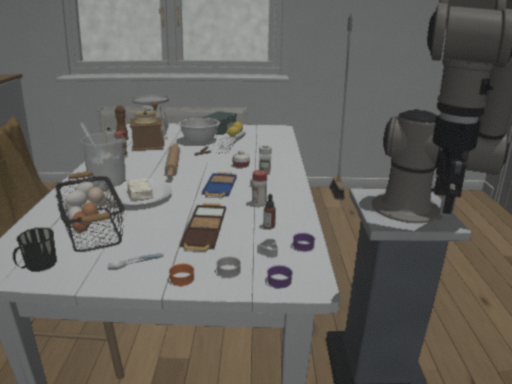

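The top view (800x600 pixels) shows four rings: orange (207,244), grey tin (224,294), purple (205,353) and purple (284,387). The grey tin one is the round cutter. The heart is at (268,340), dropper (338,340), red jar (415,320), star (487,322), green jar (565,328) and timer (597,284). The trays are at (333,253) and (486,257). Next I'll measure and check a crop.

```bash
python3 - <<'E'
from h import *
p,W=cloud('top0')
z=W[...,2]
m=((z>0.011)&(z<.13)&(W[...,0]>.2)&(W[...,0]<.62)).astype(np.uint8)
n,l,s,c=cv2.connectedComponentsWithStats(m)
for i in range(1,n):
    if s[i,4]<8: continue
    P=W[l==i]; print(np.round(c[i]*800/512),s[i,4],'min',P.min(0).round(3),'max',P.max(0).round(3),'mid',((P.min(0)+P.max(0))/2).round(3),'rgb',p[l==i].mean(0).astype(int))
hs=cv2.cvtColor(p,cv2.COLOR_RGB2HSV)
for nm,lo,hi in (('blue',(105,150,60),(125,255,255)),('brown',(3,120,30),(14,255,110)),('brass/cork',(12,100,110),(25,255,255))):
    mm=cv2.inRange(hs,lo,hi); mm[:140]=0;mm[180:]=0
    n,l,s,c=cv2.connectedComponentsWithStats(mm)
    for i in range(1,n):
        if s[i,4]>12: P=W[l==i]; print(nm,s[i,4],np.nanmin(P,0).round(3),np.nanmax(P,0).round(3))
cv2.imwrite('pics/crop1.png',cv2.resize(p[135:265,110:390,::-1],None,fx=2.85,fy=2.85,interpolation=2))
E
```

```text
[778. 259.] 476 min [ 0.535 -0.788  0.011] max [ 0.619 -0.617  0.054] mid [ 0.577 -0.702  0.033] rgb [116 111  75]
[528. 247.] 8 min [ 0.608 -0.238  0.012] max [ 0.62  -0.232  0.019] mid [ 0.614 -0.235  0.016] rgb [85 85 95]
[356. 268.] 153 min [0.562 0.032 0.011] max [0.62  0.211 0.021] mid [0.591 0.122 0.016] rgb [100  90  82]
[398. 257.] 25 min [0.58  0.019 0.011] max [0.617 0.026 0.021] mid [0.598 0.023 0.016] rgb [137 121  90]
[436. 258.] 28 min [ 0.577 -0.057  0.012] max [ 0.619 -0.048  0.02 ] mid [ 0.598 -0.053  0.016] rgb [138 124  95]
[210. 255.] 13 min [0.609 0.384 0.015] max [0.618 0.413 0.03 ] mid [0.614 0.399 0.022] rgb [112  91  80]
[271. 262.] 44 min [0.575 0.261 0.011] max [0.619 0.29  0.02 ] mid [0.597 0.275 0.016] rgb [107  92  70]
[535. 254.] 8 min [ 0.594 -0.251  0.011] max [ 0.604 -0.244  0.016] mid [ 0.599 -0.247  0.014] rgb [135 119  88]
[471. 273.] 105 min [ 0.548 -0.192  0.011] max [ 0.606 -0.062  0.021] mid [ 0.577 -0.127  0.016] rgb [ 68  79 104]
[718. 259.] 22 min [ 0.576 -0.641  0.011] max [ 0.582 -0.588  0.034] mid [ 0.579 -0.615  0.023] rgb [126 128 127
[... 1221 characters left out ...]
]
[337. 341.] 126 min [0.418 0.126 0.011] max [0.449 0.158 0.105] mid [0.434 0.142 0.058] rgb [67 56 52]
[201. 351.] 74 min [0.393 0.376 0.011] max [0.446 0.435 0.03 ] mid [0.419 0.405 0.021] rgb [101  95 107]
[272. 386.] 32 min [0.325 0.259 0.012] max [0.375 0.277 0.029] mid [0.35  0.268 0.021] rgb [115 108 118]
[295. 387.] 21 min [0.327 0.221 0.011] max [0.371 0.236 0.032] mid [0.349 0.228 0.021] rgb [121 115 125]
blue 700 [ 0.559 -0.156 -0.002] [ 0.645 -0.066  0.019]
brown 702 [ 0.577  0.174 -0.004] [0.662 0.269 0.019]
brass/cork 34 [0.592 0.27  0.006] [0.65  0.287 0.02 ]
brass/cork 503 [ 0.577  0.109 -0.   ] [0.653 0.178 0.016]
brass/cork 455 [ 0.559 -0.227 -0.002] [ 0.631 -0.159  0.019]
```

View pics/crop1.png

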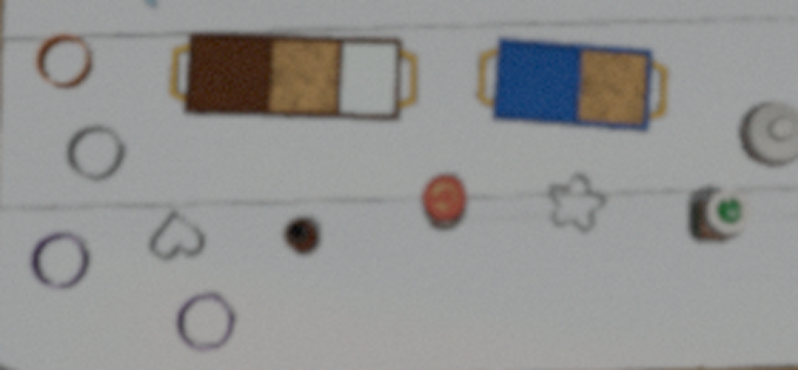

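The crop confirms that the ring at crop (96,153) is bare grey tin, unlike the orange and purple ones. Next: fit the tray poses and move over the heart for a closer look.

>>> drive_tool(
  commands=[
    {"translation": [-60,-24,0],"turn": 0.18,"grip": 1},
    {"translation": [-120,-48,0],"turn": 0.36,"grip": 1},
    {"translation": [-180,-72,0],"turn": 0.54,"grip": 1},
    {"translation": [-240,-96,0],"turn": 0.72,"grip": 1},
    {"translation": [-300,-120,0],"turn": 0.9,"grip": 1},
    {"translation": [-358,-143,0],"turn": 1.08,"grip": 1},
    {"translation": [-358,-143,0],"turn": 1.26,"grip": 1},
    {"translation": [-358,-143,0],"turn": 1.318,"grip": 1},
    {"translation": [-358,-143,0],"turn": 1.318,"grip": 1},
  ],
)

```text
time_s: 1.23
eef_pos: [0.4421, 0.28, 0.2309]
orientation: [-179.9, 0.0, 90.0]
force: [0.0, -0.4, 0.2]
grip_width: 0.0852
grasp_force: 0.0
```

```bash
python3 - <<'E'
from h import *
p,W=cloud('top0')
hs=cv2.cvtColor(p,cv2.COLOR_RGB2HSV).astype(int)
z=np.load('pics/top0.npz')
from scipy.optimize import minimize
# tray pose: rectangle of outline in image -> rays at rim height .014
def fit(box,cond,L):
    m=np.zeros((384,512),np.uint8); y0,y1,x0,x1=box; m[y0:y1,x0:x1]=cond[y0:y1,x0:x1]
    n,l,s,c=cv2.connectedComponentsWithStats(m); k=1+np.argmax(s[1:,4])
    h=cv2.convexHull(np.argwhere(l==k)[:,::-1].astype(np.int32)).reshape(-1,2)
    q=cv2.undistortPoints(h.reshape(-1,1,2).astype(float),z['mtx'],z['distortion']).reshape(-1,2)
    D=np.c_[q,np.ones(len(q))]@z['R']; C=-z['R'].T@z['t'].reshape(3)
    P=C+D*((.014-C[2])/D[:,2])[:,None]
    r=cv2.minAreaRect((P[:,:2]*1000).astype(np.float32)); print(r, 'expected 90 x',L)
sat=hs[...,1]
dark=(p.max(2)<95)|(sat>110)
fit((140,182,173,253),dark,234)
fit((140,185,282,341),dark,170)
snap('wrist','w0');s=get_state();print(s['eef_pos'],s['orientation'])
E
```

```text
((615.7180786132812, 188.50973510742188), (179.6873016357422, 89.18795013427734), 88.23809051513672) expected 90 x 234
((596.5790405273438, -149.09060668945312), (167.31056213378906, 84.2558364868164), 84.00672912597656) expected 90 x 170
[0.44197813 0.28025319 0.23098459] [-1.79962215e+02  1.23326770e-02  9.00743401e+01]
```

View pics/w0.png

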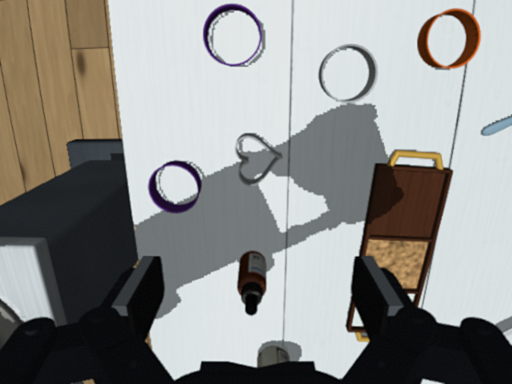

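The wrist view shows the heart at (258,157) with its point to the right (+X) and its lobes to the left. The grey ring is at (347,72), the bottle at (252,280) and the wooden tray at (400,240). Now I'll refine the poses.

```bash
python3 - <<'E'
from h import *
p,W=cloud('w0')
def pts(b,zl=.008,zh=.03):
    y0,y1,x0,x1=b; P=W[y0:y1,x0:x1].reshape(-1,3); return P[(P[:,2]>zl)&(P[:,2]<zh)]
H=pts((125,192,228,288)); R=pts((38,107,312,382))
for n,P in(('heart',H),('ring',R)):
    print(n,len(P),P.min(0).round(4),P.max(0).round(4),((P.max(0)+P.min(0))/2).round(4))
# heart symmetry axis: angle giving y extent 55 and mirrored hull
best=[]
for a in range(90,270,2):
    t=np.radians(a);Q=H[:,:2]@np.array([[np.cos(t),-np.sin(t)],[np.sin(t),np.cos(t)]])
    c=(Q.max(0)+Q.min(0))/2; Q=Q-c
    from scipy.spatial import cKDTree
    e=cKDTree(Q*[1,-1]).query(Q)[0].mean(); best.append((e,a,(c@np.array([[np.cos(t),-np.sin(t)],[np.sin(t),np.cos(t)]]).T).round(4),np.ptp(Q,axis=0).round(4)))
for b in sorted(best,key=lambda b:b[0])[:5]: print(b)
T=pts((145,340,340,460),.0115,.017)
r=cv2.minAreaRect((T[:,:2]*1000).astype(np.float32));print('tray',r,len(T))
E
```

```text
heart 567 [0.418  0.2509 0.0081] [0.4687 0.3055 0.0278] [0.4433 0.2782 0.0179]
ring 767 [0.5053 0.3397 0.0082] [0.5622 0.3966 0.0281] [0.5338 0.3682 0.0181]
(np.float64(0.00040548969832545837), 188, array([0.4441, 0.2796]), array([0.0494, 0.0551]))
(np.float64(0.00046309277330848286), 186, array([0.444 , 0.2792]), array([0.0498, 0.0551]))
(np.float64(0.0005950395669629741), 190, array([0.4438, 0.2798]), array([0.0499, 0.0552]))
(np.float64(0.0007131669582484149), 184, array([0.4438, 0.2789]), array([0.0501, 0.0549]))
(np.float64(0.0009518201280795139), 192, array([0.4434, 0.2801]), array([0.0504, 0.0552]))
tray ((614.5946655273438, 154.80665588378906), (266.6240539550781, 90.93112182617188), 86.70296478271484) 2361
```

>>> drive_tool(
  commands=[
    {"translation": [-1,-4,20],"turn": -0.18,"grip": 1},
    {"translation": [-1,-4,40],"turn": -0.36,"grip": 1},
    {"translation": [-1,-4,60],"turn": -0.54,"grip": 1},
    {"translation": [-1,-4,80],"turn": -0.72,"grip": 1},
    {"translation": [-1,-4,100],"turn": -0.9,"grip": 1},
    {"translation": [-1,-4,120],"turn": -1.08,"grip": 1},
    {"translation": [-1,-4,140],"turn": -1.26,"grip": 1},
    {"translation": [-1,-4,160],"turn": -1.44,"grip": 1},
    {"translation": [-1,-4,170],"turn": -1.62,"grip": 1},
    {"translation": [-1,-4,180],"turn": -1.71,"grip": 1},
    {"translation": [-1,-4,180],"turn": -1.71,"grip": 1},
  ],
)

```text
time_s: 2.65
eef_pos: [0.4374, 0.2794, 0.0507]
orientation: [-180.0, -0.1, -172.0]
force: [-0.1, -0.2, -0.0]
grip_width: 0.085
grasp_force: 0.0
```

>>> drive_tool(
  commands=[
    {"translation": [0,0,25],"turn": 0,"grip": 1},
    {"translation": [0,0,40],"turn": 0,"grip": 1},
    {"translation": [0,0,48],"turn": 0,"grip": 1},
    {"translation": [0,0,48],"turn": 0,"grip": 1},
    {"translation": [0,0,48],"turn": 0,"grip": 0.5},
    {"translation": [0,0,48],"turn": 0,"grip": 0.5},
    {"translation": [0,0,48],"turn": 0,"grip": 0.4},
    {"translation": [0,0,48],"turn": 0,"grip": 0.4},
    {"translation": [0,0,48],"turn": 0,"grip": 0.4},
  ],
)

```text
time_s: 3.78
eef_pos: [0.4386, 0.2796, 0.0044]
orientation: [180.0, 0.1, -172.0]
force: [-1.0, -1.1, 6.5]
grip_width: 0.0532
grasp_force: 62.5
```

>>> drive_tool(
  commands=[
    {"translation": [0,0,0],"turn": 0,"grip": 0.8},
    {"translation": [0,0,0],"turn": 0,"grip": 0.8},
    {"translation": [0,0,-9],"turn": 0,"grip": 0.8},
    {"translation": [0,0,-9],"turn": 0,"grip": 0.4},
    {"translation": [0,0,-9],"turn": 0,"grip": 0.4},
    {"translation": [0,0,-9],"turn": 0,"grip": 0.4},
    {"translation": [0,0,-9],"turn": 0,"grip": 0.4},
  ],
)

```text
time_s: 4.65
eef_pos: [0.4388, 0.2797, 0.0139]
orientation: [180.0, 0.1, -172.0]
force: [-1.9, -0.7, 13.5]
grip_width: 0.052
grasp_force: 60.1
```

>>> drive_tool(
  commands=[
    {"translation": [0,0,-40],"turn": 0,"grip": 0.3},
    {"translation": [0,0,-90],"turn": 0,"grip": 0.3},
    {"translation": [-20,-8,-90],"turn": 0.18,"grip": 0.3},
    {"translation": [-60,-25,-90],"turn": 0.36,"grip": 0.3},
    {"translation": [-100,-42,-90],"turn": 0.54,"grip": 0.3},
    {"translation": [-140,-60,-90],"turn": 0.72,"grip": 0.3},
    {"translation": [-172,-73,-90],"turn": 0.9,"grip": 0.3},
    {"translation": [-172,-73,-90],"turn": 1.08,"grip": 0.3},
    {"translation": [-172,-73,-90],"turn": 1.26,"grip": 0.3},
    {"translation": [-172,-73,-90],"turn": 1.44,"grip": 0.3},
    {"translation": [-172,-73,-90],"turn": 1.62,"grip": 0.3},
    {"translation": [-172,-73,-90],"turn": 1.763,"grip": 0.3},
  ],
)

```text
time_s: 6.15
eef_pos: [0.6185, 0.2309, 0.1021]
orientation: [-180.0, 0.0, 86.7]
force: [-0.0, 0.6, -0.2]
grip_width: 0.0517
grasp_force: 62.8
```

```bash
python3 - <<'E'
from h import *
s=get_state();print(s['eef_pos'],s['orientation'],s['grip_width'],s['grasp_force'])
snap('wrist','w1')
E
```

```text
[0.61845638 0.23086232 0.10214528] [-1.79977138e+02  2.88513718e-03  8.66675702e+01] 0.05171112964574818 62.83955514591071
```

View pics/w1.png

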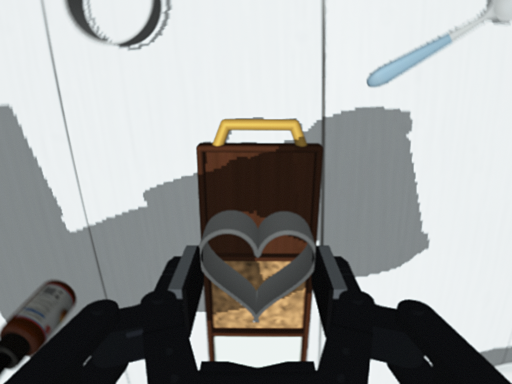

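The heart is held level between the pads (centre about (258,262)), with the tray's bare bay straight below and squared up. Lowering it.

>>> drive_tool(
  commands=[
    {"translation": [0,0,45],"turn": 0,"grip": 0.3},
    {"translation": [0,0,70],"turn": 0,"grip": 0.3},
    {"translation": [0,0,81],"turn": 0,"grip": 0.3},
    {"translation": [0,0,81],"turn": 0,"grip": 0.3},
    {"translation": [0,0,81],"turn": 0,"grip": 0.75},
    {"translation": [0,0,81],"turn": 0,"grip": 0.75},
    {"translation": [0,0,81],"turn": 0,"grip": 0.8},
  ],
)

```text
time_s: 7.08
eef_pos: [0.6188, 0.231, 0.0217]
orientation: [180.0, -0.0, 87.0]
force: [0.2, 0.3, -0.9]
grip_width: 0.0681
grasp_force: 0.0
```

>>> drive_tool(
  commands=[
    {"translation": [0,0,-40],"turn": 0,"grip": 0.8},
    {"translation": [0,0,-100],"turn": 0,"grip": 1},
    {"translation": [0,0,-140],"turn": 0,"grip": 1},
    {"translation": [0,0,-140],"turn": 0,"grip": 1},
  ],
)

```text
time_s: 7.58
eef_pos: [0.6206, 0.2315, 0.166]
orientation: [179.5, -0.1, 87.0]
force: [0.5, 0.0, -0.9]
grip_width: 0.0854
grasp_force: 0.0
```

```bash
python3 - <<'E'
from h import *
snap('wrist','w2'); s=get_state(); print(s['eef_pos'],s['orientation'])
E
```

```text
[0.61930318 0.23109733 0.16317451] [ 1.79799457e+02 -6.60293228e-02  8.69701773e+01]
```

View pics/w2.png

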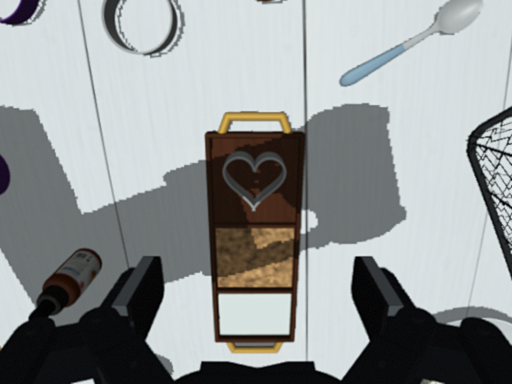

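The heart lies in the bare bay, centred at about (255,180). Next, the grey ring at (0.534, 0.368).

>>> drive_tool(
  commands=[
    {"translation": [50,-35,0],"turn": 0,"grip": 1},
    {"translation": [100,-70,20],"turn": 0,"grip": 1},
    {"translation": [133,-92,60],"turn": 0,"grip": 1},
    {"translation": [133,-92,100],"turn": 0,"grip": 1},
    {"translation": [133,-92,135],"turn": 0,"grip": 1},
    {"translation": [133,-92,149],"turn": 0,"grip": 1},
    {"translation": [133,-92,149],"turn": 0,"grip": 1},
    {"translation": [133,-92,149],"turn": 0,"grip": 0.3},
    {"translation": [133,-92,149],"turn": 0,"grip": 0.3},
    {"translation": [133,-92,149],"turn": 0,"grip": 0.3},
    {"translation": [133,-92,149],"turn": 0,"grip": 0.3},
  ],
)

```text
time_s: 9.0
eef_pos: [0.5349, 0.3691, 0.0147]
orientation: [179.8, -0.1, 87.0]
force: [-0.9, -0.5, 5.7]
grip_width: 0.0538
grasp_force: 62.1
```

>>> drive_tool(
  commands=[
    {"translation": [0,0,-50],"turn": 0,"grip": 0.3},
    {"translation": [0,0,-100],"turn": 0,"grip": 0.3},
    {"translation": [-30,8,-135],"turn": 0,"grip": 0.3},
    {"translation": [-80,17,-135],"turn": 0,"grip": 0.3},
    {"translation": [-130,27,-135],"turn": 0,"grip": 0.3},
    {"translation": [-180,37,-135],"turn": 0,"grip": 0.3},
    {"translation": [-230,47,-135],"turn": 0.052,"grip": 0.3},
    {"translation": [-280,56,-135],"turn": 0.052,"grip": 0.3},
    {"translation": [-330,66,-135],"turn": 0.052,"grip": 0.3},
    {"translation": [-380,75,-135],"turn": 0.052,"grip": 0.3},
    {"translation": [-430,84,-135],"turn": 0.052,"grip": 0.3},
    {"translation": [-476,92,-135],"turn": 0.052,"grip": 0.3},
  ],
)

```text
time_s: 10.5
eef_pos: [0.6008, -0.1136, 0.1486]
orientation: [179.9, 0.0, 84.0]
force: [0.1, -0.2, -0.9]
grip_width: 0.0538
grasp_force: 63.4
```

>>> drive_tool(
  commands=[
    {"translation": [0,0,0],"turn": 0,"grip": 0.3},
  ],
)

```text
time_s: 10.62
eef_pos: [0.6008, -0.1152, 0.1483]
orientation: [179.9, 0.1, 83.7]
force: [-0.4, 0.5, 0.3]
grip_width: 0.0537
grasp_force: 63.4
```

```bash
python3 - <<'E'
from h import *
s=get_state(); print(s['eef_pos'],s['orientation'],s['grip_width'])
snap('wrist','w3'); 
p,W=cloud('w3'); hs=cv2.cvtColor(p,cv2.COLOR_RGB2HSV)
m=cv2.inRange(hs,(105,150,40),(125,255,255))>0
P=W[m];P=P[P[:,2]<.03]; print(P.min(0),P.max(0))
T=W.reshape(-1,3);T=T[(T[:,2]>.0115)&(T[:,2]<.018)&(T[:,0]>.53)&(T[:,0]<.66)&(T[:,1]<-.03)&(T[:,1]>-.27)]
print(len(T),cv2.minAreaRect((T[:,:2]*1000).astype(np.float32)))
E
```

```text
[ 0.60081576 -0.11524344  0.1482667 ] [1.79868280e+02 5.71819982e-02 8.37228850e+01] 0.05370656912296476
[ 0.54879077 -0.20304287  0.00568122] [ 0.64989843 -0.06090857  0.01803933]
3365 ((600.3909301757812, -125.67900848388672), (157.36163330078125, 90.53766632080078), 84.1830825805664)
```

View pics/w3.png

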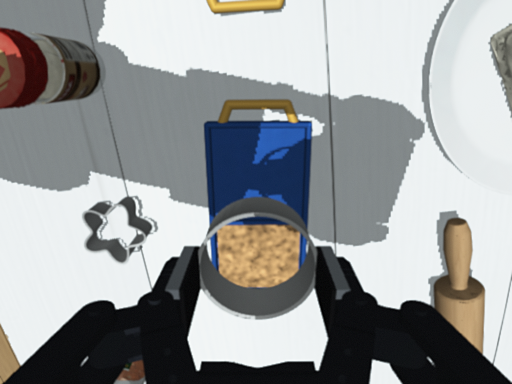

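The ring is held level, with the blue tray's bare bay at (258,175). The camera looks ahead of the fingers, and the geometry agrees. Shift 3 mm and lower.

>>> drive_tool(
  commands=[
    {"translation": [3,1,45],"turn": 0,"grip": 0.3},
    {"translation": [3,1,90],"turn": 0,"grip": 0.3},
    {"translation": [3,1,115],"turn": 0,"grip": 0.3},
    {"translation": [3,1,126],"turn": 0,"grip": 0.3},
    {"translation": [3,1,126],"turn": 0,"grip": 0.3},
    {"translation": [3,1,126],"turn": 0,"grip": 0.75},
    {"translation": [3,1,126],"turn": 0,"grip": 0.75},
    {"translation": [3,1,126],"turn": 0,"grip": 0.85},
  ],
)

```text
time_s: 11.68
eef_pos: [0.602, -0.1087, 0.0217]
orientation: [180.0, 0.0, 84.0]
force: [-1.1, 0.2, 0.8]
grip_width: 0.0723
grasp_force: 0.0
```

>>> drive_tool(
  commands=[
    {"translation": [0,0,-50],"turn": 0,"grip": 0.85},
    {"translation": [0,0,-110],"turn": 0,"grip": 1},
    {"translation": [0,0,-160],"turn": 0,"grip": 1},
    {"translation": [0,0,-160],"turn": 0,"grip": 1},
    {"translation": [0,0,-160],"turn": 0,"grip": 1},
  ],
)

```text
time_s: 12.3
eef_pos: [0.6013, -0.1086, 0.1808]
orientation: [-180.0, -0.0, 84.0]
force: [-0.1, -0.6, -0.8]
grip_width: 0.0856
grasp_force: 0.0
```

```bash
python3 - <<'E'
from h import *
s=get_state(); print(s['eef_pos'],s['orientation'],s['grip_width'])
snap('wrist','w4')
p,W=cloud('w4')
T=W.reshape(-1,3);T=T[(T[:,2]>.019)&(T[:,2]<.04)&(T[:,0]>.55)&(T[:,0]<.65)&(T[:,1]<-.06)&(T[:,1]>-.17)]
print(len(T),T.min(0),T.max(0),(T.min(0)+T.max(0))/2)
E
```

```text
[ 0.60128849 -0.10863387  0.18078612] [-1.79955677e+02 -1.46036165e-02  8.39773775e+01] 0.08558212909041749
722 [ 0.57345892 -0.1382402   0.01910254] [ 0.63051263 -0.08056459  0.03257061] [ 0.60198578 -0.10940239  0.02583658]
```

The ring measures (0.602,-0.109), in the bay, with its top at the right height. Next, the green-labelled jar.

>>> drive_tool(
  commands=[
    {"translation": [-45,-32,0],"turn": 0,"grip": 1},
    {"translation": [-90,-65,0],"turn": 0,"grip": 1},
    {"translation": [-135,-97,0],"turn": 0,"grip": 1},
    {"translation": [-180,-130,0],"turn": 0,"grip": 1},
    {"translation": [-196,-141,0],"turn": 0,"grip": 1},
    {"translation": [-196,-141,0],"turn": 0,"grip": 1},
    {"translation": [-196,-141,30],"turn": 0,"grip": 1},
  ],
)

```text
time_s: 13.22
eef_pos: [0.4429, -0.2889, 0.1521]
orientation: [179.8, 0.1, 84.0]
force: [1.0, -0.1, -0.2]
grip_width: 0.0859
grasp_force: 0.0
```

```bash
python3 - <<'E'
from h import *
s=get_state(); print(s['eef_pos'],s['orientation'],s['grip_width'])
snap('side','s5')
p,W=cloud('s5')
snap('wrist','w5')
p,W=cloud('w5')
T=W.reshape(-1,3);T=T[(T[:,2]>.02)&(T[:,2]<.11)&(T[:,0]>.40)&(T[:,0]<.485)&(T[:,1]<-.25)&(T[:,1]>-.33)]
print(len(T),T.min(0),T.max(0),(T.min(0)+T.max(0))/2)
E
```

```text
[ 0.44287993 -0.28888669  0.15214348] [1.79780991e+02 1.00675863e-01 8.40084967e+01] 0.08591398260086101
5656 [ 0.41968809 -0.31582675  0.02007974] [ 0.46644952 -0.26916574  0.10373215] [ 0.44306881 -0.29249625  0.06190595]
```

View pics/w5.png

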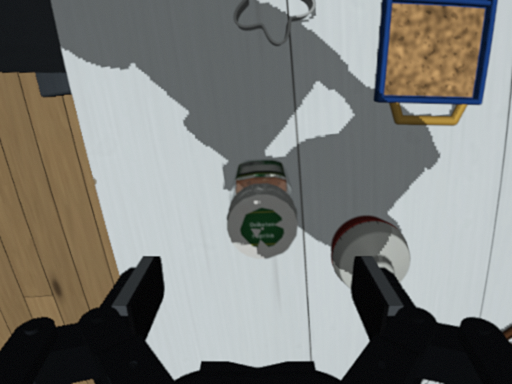

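The whitish-capped, green-labelled jar is at (263,215) with the timer to its right, clear of the fingers. Correct by 3 mm and grip.

>>> drive_tool(
  commands=[
    {"translation": [-4,0,40],"turn": 0,"grip": 1},
    {"translation": [-4,0,80],"turn": 0,"grip": 1},
    {"translation": [-4,0,107],"turn": 0,"grip": 1},
    {"translation": [-4,0,107],"turn": 0,"grip": 1},
    {"translation": [-4,0,107],"turn": 0,"grip": 0.3},
    {"translation": [-4,0,107],"turn": 0,"grip": 0.3},
    {"translation": [-4,0,107],"turn": 0,"grip": 0.3},
    {"translation": [-4,0,107],"turn": 0,"grip": 0.3},
    {"translation": [-4,0,107],"turn": 0,"grip": 0.3},
  ],
)

```text
time_s: 14.45
eef_pos: [0.4416, -0.2935, 0.0459]
orientation: [179.8, 0.1, 84.0]
force: [0.9, 0.4, 5.9]
grip_width: 0.0445
grasp_force: 60.3
```

>>> drive_tool(
  commands=[
    {"translation": [0,0,-35],"turn": 0,"grip": 0.3},
    {"translation": [0,0,-70],"turn": 0,"grip": 0.3},
    {"translation": [30,36,-70],"turn": 0,"grip": 0.3},
    {"translation": [60,72,-70],"turn": 0,"grip": 0.3},
    {"translation": [90,108,-70],"turn": 0,"grip": 0.3},
    {"translation": [115,140,-70],"turn": 0,"grip": 0.3},
    {"translation": [115,140,-70],"turn": 0,"grip": 0.3},
    {"translation": [115,140,-70],"turn": 0,"grip": 0.3},
  ],
)

```text
time_s: 15.45
eef_pos: [0.5912, -0.1932, 0.1143]
orientation: [-180.0, 0.0, 84.0]
force: [0.7, 0.8, -0.8]
grip_width: 0.0445
grasp_force: 61.5
```

>>> drive_tool(
  commands=[
    {"translation": [0,0,35],"turn": 0,"grip": 0.3},
    {"translation": [0,0,55],"turn": 0,"grip": 0.3},
    {"translation": [0,0,63],"turn": 0,"grip": 0.3},
    {"translation": [0,0,63],"turn": 0,"grip": 0.3},
  ],
)

```text
time_s: 15.95
eef_pos: [0.5915, -0.1941, 0.0521]
orientation: [180.0, 0.0, 83.9]
force: [0.6, -0.8, -1.7]
grip_width: 0.0444
grasp_force: 61.0
```

>>> drive_tool(
  commands=[
    {"translation": [0,0,0],"turn": 0,"grip": 0.7},
    {"translation": [0,0,0],"turn": 0,"grip": 1},
    {"translation": [0,0,0],"turn": 0,"grip": 1},
    {"translation": [0,0,-20],"turn": 0,"grip": 1},
    {"translation": [0,0,-60],"turn": 0,"grip": 1},
    {"translation": [0,0,-110],"turn": 0,"grip": 1},
    {"translation": [0,0,-140],"turn": 0,"grip": 1},
  ],
)

```text
time_s: 16.82
eef_pos: [0.5925, -0.1934, 0.1942]
orientation: [179.8, 0.1, 84.0]
force: [0.4, 0.2, 0.0]
grip_width: 0.0853
grasp_force: 0.0
```

```bash
python3 - <<'E'
from h import *
s=get_state(); print(s['eef_pos'],s['orientation'],s['grip_width'])
snap('wrist','w6')
p,W=cloud('w6')
T=W.reshape(-1,3);T=T[(T[:,2]>.05)&(T[:,2]<.12)&(T[:,0]>.55)&(T[:,0]<.65)&(T[:,1]<-.14)&(T[:,1]>-.25)]
print(len(T),T.min(0),T.max(0),(T.min(0)+T.max(0))/2)
E
```

```text
[ 0.59252115 -0.19339477  0.19418472] [1.79813206e+02 5.95207534e-02 8.39919713e+01] 0.08534700351630105
3798 [ 0.57071757 -0.21748786  0.05011825] [ 0.61737713 -0.17047161  0.11210102] [ 0.59404735 -0.19397974  0.08110963]
```

Green jar stands at (0.594,-0.194), on target. Next, the red-capped jar.

>>> drive_tool(
  commands=[
    {"translation": [45,-39,0],"turn": 0,"grip": 1},
    {"translation": [90,-78,0],"turn": 0,"grip": 1},
    {"translation": [135,-117,0],"turn": 0,"grip": 1},
    {"translation": [172,-150,0],"turn": 0,"grip": 1},
    {"translation": [172,-150,30],"turn": 0,"grip": 1},
    {"translation": [172,-150,30],"turn": 0,"grip": 1},
  ],
)

```text
time_s: 17.62
eef_pos: [0.4594, -0.0058, 0.1602]
orientation: [-179.8, -0.0, 84.0]
force: [0.3, 0.3, -0.7]
grip_width: 0.0855
grasp_force: 0.0
```

```bash
python3 - <<'E'
from h import *
s=get_state(); print(s['eef_pos'],s['orientation'],s['grip_width'])
snap('wrist','w7')
p,W=cloud('w7')
T=W.reshape(-1,3);T=T[(T[:,2]>.02)&(T[:,2]<.118)&(T[:,0]>.42)&(T[:,0]<.50)&(T[:,1]<.04)&(T[:,1]>-.05)]
print(len(T),T.min(0),T.max(0),(T.min(0)+T.max(0))/2)
E
```

```text
[ 0.45939383 -0.0057839   0.16022928] [-1.79810510e+02 -1.66505254e-02  8.40357425e+01] 0.08551714212141785
5049 [ 0.44281661 -0.03091611  0.0200651 ] [0.48794963 0.01370708 0.11197859] [ 0.46538312 -0.00860451  0.06602185]
```

View pics/w7.png

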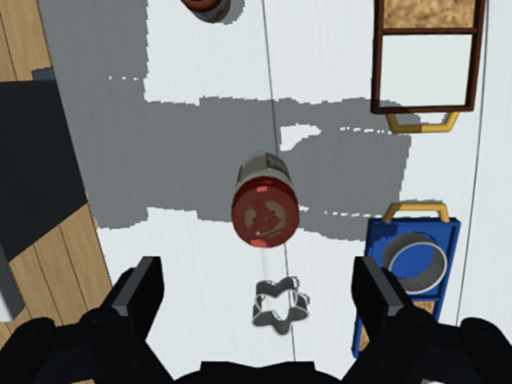

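The red-capped jar is at (265,205); the star at (280,300) is clear. Grip it.

>>> drive_tool(
  commands=[
    {"translation": [-3,5,40],"turn": 0,"grip": 1},
    {"translation": [-3,5,80],"turn": 0,"grip": 1},
    {"translation": [-3,5,113],"turn": 0,"grip": 1},
    {"translation": [-3,5,113],"turn": 0,"grip": 1},
    {"translation": [-3,5,113],"turn": 0,"grip": 0.3},
    {"translation": [-3,5,113],"turn": 0,"grip": 0.3},
    {"translation": [-3,5,113],"turn": 0,"grip": 0.3},
    {"translation": [-3,5,113],"turn": 0,"grip": 0.3},
    {"translation": [-3,5,113],"turn": 0,"grip": 0.3},
  ],
)

```text
time_s: 18.8
eef_pos: [0.4663, -0.01, 0.0499]
orientation: [179.8, 0.0, 84.0]
force: [-2.0, 0.6, 7.3]
grip_width: 0.043
grasp_force: 56.6
```

>>> drive_tool(
  commands=[
    {"translation": [0,0,-35],"turn": 0,"grip": 0.3},
    {"translation": [0,0,-70],"turn": 0,"grip": 0.3},
    {"translation": [36,28,-70],"turn": 0,"grip": 0.3},
    {"translation": [72,56,-70],"turn": 0,"grip": 0.3},
    {"translation": [108,84,-70],"turn": 0,"grip": 0.3},
    {"translation": [144,112,-70],"turn": -0.052,"grip": 0.3},
    {"translation": [167,131,-70],"turn": -0.052,"grip": 0.3},
    {"translation": [167,131,-70],"turn": -0.052,"grip": 0.3},
    {"translation": [167,131,-70],"turn": -0.052,"grip": 0.3},
  ],
)

```text
time_s: 19.92
eef_pos: [0.6125, 0.1421, 0.1185]
orientation: [-180.0, 0.0, 87.0]
force: [0.2, -0.4, -1.0]
grip_width: 0.043
grasp_force: 57.7
```

>>> drive_tool(
  commands=[
    {"translation": [0,0,35],"turn": 0,"grip": 0.3},
    {"translation": [0,0,55],"turn": 0,"grip": 0.3},
    {"translation": [0,0,61],"turn": 0,"grip": 0.3},
    {"translation": [0,0,61],"turn": 0,"grip": 0.3},
  ],
)

```text
time_s: 20.42
eef_pos: [0.6131, 0.1419, 0.0578]
orientation: [180.0, -0.0, 86.9]
force: [0.3, 0.3, -1.1]
grip_width: 0.0428
grasp_force: 57.7
```

>>> drive_tool(
  commands=[
    {"translation": [0,0,1.5],"turn": 0,"grip": 0.3},
    {"translation": [0,0,1.5],"turn": 0,"grip": 0.7},
    {"translation": [0,0,1.5],"turn": 0,"grip": 1},
    {"translation": [0,0,1.5],"turn": 0,"grip": 1},
    {"translation": [0,0,-20],"turn": 0,"grip": 1},
    {"translation": [0,0,-60],"turn": 0,"grip": 1},
    {"translation": [0,0,-110],"turn": 0,"grip": 1},
    {"translation": [0,0,-130],"turn": 0,"grip": 1},
    {"translation": [0,0,-130],"turn": 0,"grip": 1},
  ],
)

```text
time_s: 21.55
eef_pos: [0.614, 0.1426, 0.1892]
orientation: [179.8, -0.0, 87.0]
force: [0.1, 0.0, -0.2]
grip_width: 0.0853
grasp_force: 0.0
```

```bash
python3 - <<'E'
from h import *
s=get_state(); print(s['eef_pos'],s['orientation'],s['grip_width'])
snap('wrist','w8')
p,W=cloud('w8')
T=W.reshape(-1,3);T=T[(T[:,2]>.05)&(T[:,2]<.125)&(T[:,0]>.57)&(T[:,0]<.66)&(T[:,1]<.19)&(T[:,1]>.1)]
print(len(T),T.min(0),T.max(0),(T.min(0)+T.max(0))/2)
E
```

```text
[0.61399947 0.14264025 0.18922703] [ 1.79768775e+02 -4.25968311e-02  8.69716414e+01] 0.0852683428302937
3847 [0.59010543 0.12178125 0.05003237] [0.63513872 0.16653009 0.11501754] [0.61262207 0.14415567 0.08252496]
```

>>> drive_tool(
  commands=[
    {"translation": [0,-45,0],"turn": 0,"grip": 1},
    {"translation": [-3,-90,0],"turn": 0,"grip": 1},
    {"translation": [-6,-135,0],"turn": 0,"grip": 1},
    {"translation": [-9,-179,0],"turn": 0,"grip": 1},
    {"translation": [-9,-179,25],"turn": 0,"grip": 1},
    {"translation": [-9,-179,25],"turn": 0,"grip": 1},
  ],
)

```text
time_s: 22.35
eef_pos: [0.4319, 0.1427, 0.1602]
orientation: [-179.7, 0.1, 87.0]
force: [0.1, 0.1, 0.1]
grip_width: 0.0853
grasp_force: 0.0
```

```bash
python3 - <<'E'
from h import *
s=get_state(); print(s['eef_pos'],s['orientation'],s['grip_width'])
snap('wrist','w9')
p,W=cloud('w9')
T=W.reshape(-1,3);T=T[(T[:,2]>.015)&(T[:,2]<.118)&(T[:,0]>.395)&(T[:,0]<.47)&(T[:,1]<.185)&(T[:,1]>.1)]
print(len(T),T.min(0),T.max(0),(T.min(0)+T.max(0))/2)
for lo,hi in((.02,.065),(.08,.12)):
  Q=T[(T[:,2]>lo)&(T[:,2]<hi)];print(lo,Q.min(0),Q.max(0),(Q.min(0)+Q.max(0))/2)
E
```

```text
[0.43193069 0.1427218  0.1601777 ] [-1.79691659e+02  6.00926098e-02  8.69725400e+01] 0.08526885787194567
1953 [0.42085286 0.13020254 0.01540348] [0.45347831 0.15859434 0.10603783] [0.43716558 0.14439844 0.06072066]
0.02 [0.42085286 0.13020254 0.02001191] [0.45347831 0.15859434 0.06499505] [0.43716558 0.14439844 0.04250348]
0.08 [0.42670532 0.13479407 0.08000348] [0.44772895 0.15264239 0.10603783] [0.43721713 0.14371823 0.09302066]
```

View pics/w9.png

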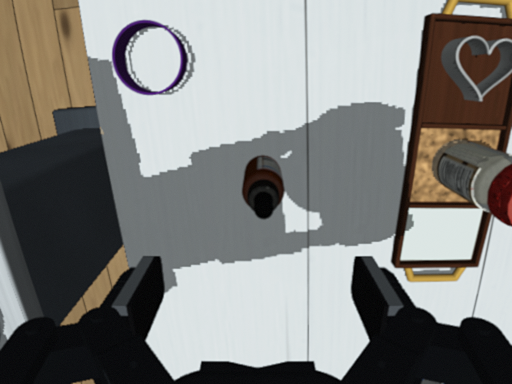

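The brown dropper bottle is at (263,187), centre (0.437,0.1425), and the red jar stands in its cork bay. Grip the bottle body with its top clear of the gripper body.

>>> drive_tool(
  commands=[
    {"translation": [0,5,40],"turn": 0,"grip": 1},
    {"translation": [0,5,80],"turn": 0,"grip": 1},
    {"translation": [0,5,115],"turn": 0,"grip": 1},
    {"translation": [0,5,126],"turn": 0,"grip": 1},
    {"translation": [0,5,126],"turn": 0,"grip": 0.5},
    {"translation": [0,5,126],"turn": 0,"grip": 0.2},
    {"translation": [0,5,126],"turn": 0,"grip": 0.2},
    {"translation": [0,5,126],"turn": 0,"grip": 0.2},
    {"translation": [0,5,126],"turn": 0,"grip": 0.2},
    {"translation": [0,5,126],"turn": 0,"grip": 0.2},
  ],
)

```text
time_s: 23.65
eef_pos: [0.4396, 0.1429, 0.0376]
orientation: [179.9, -0.0, 87.0]
force: [-0.8, 0.5, 6.3]
grip_width: 0.031
grasp_force: 58.2
```

>>> drive_tool(
  commands=[
    {"translation": [0,0,-35],"turn": 0,"grip": 0.2},
    {"translation": [0,0,-60],"turn": 0,"grip": 0.2},
    {"translation": [-15,43,-60],"turn": 0,"grip": 0.2},
    {"translation": [-30,86,-60],"turn": 0,"grip": 0.2},
    {"translation": [-45,129,-60],"turn": 0,"grip": 0.2},
    {"translation": [-61,173,-60],"turn": 0,"grip": 0.2},
    {"translation": [-61,173,-60],"turn": 0,"grip": 0.2},
    {"translation": [-61,173,-60],"turn": 0,"grip": 0.2},
  ],
)

```text
time_s: 24.65
eef_pos: [0.6077, 0.0728, 0.0963]
orientation: [-179.9, -0.0, 87.0]
force: [-0.6, 0.1, -1.5]
grip_width: 0.0308
grasp_force: 59.2
```

>>> drive_tool(
  commands=[
    {"translation": [0,0,30],"turn": 0,"grip": 0.2},
    {"translation": [0,0,46],"turn": 0,"grip": 0.2},
    {"translation": [0,0,52],"turn": 0,"grip": 0.2},
    {"translation": [0,0,52],"turn": 0,"grip": 0.2},
  ],
)

```text
time_s: 25.15
eef_pos: [0.6084, 0.0729, 0.0447]
orientation: [180.0, -0.0, 87.0]
force: [0.7, 0.1, 0.0]
grip_width: 0.0307
grasp_force: 59.3
```

Bottom is about 1 mm above the floor. Release, rise and check.

>>> drive_tool(
  commands=[
    {"translation": [0,0,1],"turn": 0,"grip": 0.4},
    {"translation": [0,0,1],"turn": 0,"grip": 0.7},
    {"translation": [0,0,1],"turn": 0,"grip": 1},
    {"translation": [0,0,1],"turn": 0,"grip": 1},
    {"translation": [0,0,-20],"turn": 0,"grip": 1},
    {"translation": [0,0,-70],"turn": 0,"grip": 1},
    {"translation": [0,0,-130],"turn": 0,"grip": 1},
    {"translation": [0,-60,-160],"turn": 0,"grip": 1},
    {"translation": [0,-120,-160],"turn": 0,"grip": 1},
    {"translation": [0,-180,-160],"turn": 0,"grip": 1},
    {"translation": [0,-180,-160],"turn": 0,"grip": 1},
  ],
)

```text
time_s: 26.52
eef_pos: [0.4238, 0.0825, 0.204]
orientation: [-179.8, 0.0, 87.0]
force: [0.8, -0.1, 1.3]
grip_width: 0.0851
grasp_force: 0.0
```

```bash
python3 - <<'E'
from h import *
s=get_state(); print(s['eef_pos'],s['force'])
snap('wrist','w10'); snap('top','t10')
p,W=cloud('t10'); A=W.reshape(-1,3)
for n,x,y,lo,r in(('heart',.618,.225,.019,.034),('red',.613,.144,.08,.034),('bottle',.609,.073,.03,.03),('ring',.602,-.11,.019,.034),('green',.594,-.194,.08,.034),('star',.465,-.153,.012,.04),('timer',.533,-.361,.013,.045)):
    P=A[(abs(A[:,0]-x)<r)&(abs(A[:,1]-y)<r)&(A[:,2]>lo)]
    print(n,len(P),((P.min(0)+P.max(0))/2).round(3) if len(P) else '',P[:,2].max().round(3) if len(P) else '')
a=p[135:240,110:400,::-1]; b=cv2.resize(a,(800,290))
w=cv2.imread('pics/w10.png'); w=cv2.resize(w[100:],(800,310))if 0 else cv2.resize(w,(413,310))
c=np.zeros((600,800,3),np.uint8);c[:290]=b;c[290:,:413]=w;cv2.imwrite('pics/fin.png',c)
E
```

```text
[0.4237563  0.08252226 0.20399319] [ 0.83155985 -0.0729705   1.2906185 ]
heart 49 [0.619 0.228 0.028] 0.036
red 219 [0.613 0.144 0.1  ] 0.119
bottle 124 [0.604 0.073 0.07 ] 0.109
ring 53 [ 0.602 -0.108  0.027] 0.034
green 219 [ 0.591 -0.19   0.095] 0.11
star 61 [ 0.466 -0.151  0.021] 0.031
timer 396 [ 0.532 -0.361  0.039] 0.065
```

View pics/fin.png

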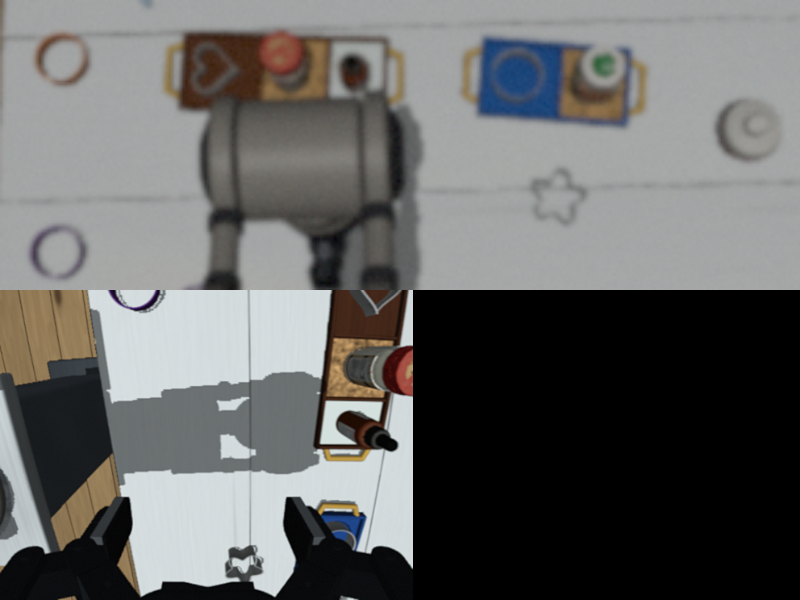

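The picture shows all five things in their bays: heart, red jar and bottle in the wooden tray, ring and green jar in the blue one. Star and timer have not moved. Handing in.

```bash
python3 -c "
from rig import *
print(job_done())"
```

```text
the job is handed in; nothing more can be done
None
```

I handed the job in at about 27 s: in the last camera check all five things sat in their own bays, jars and bottle upright, and the star cutter and timer had not moved; the judge's result was not shown.

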